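# Hold the thin-walled bowl lightly in the cradle

### The arm

A 6-joint arm with a two-finger parallel gripper is mounted at the origin on the work surface. World frame = base frame: x ahead of the robot, y to its left, z up, the work surface at z = 0. Lengths are in m, angles in rad, forces in N, time in s.
With the tool pointing down it reaches from about 0.425 to 0.95 m from the base axis. Payload 14.7 kg.
Tool frame: the origin (TCP) lies between the finger pads; the fingertips stand 22 mm ahead of it and the grasp point (between the pads) lies 3 mm ahead of it (arm.tip_extent is the z of the fingertips in the tool frame, in m); z points along the fingers, y is the line along which they close (so a half turn about z gives the same grasp; the last joint's range is limited). The gripper opens to 85 mm and grips with 20 to 120 N. Pads are 22 mm wide; open, the fingers measure 114 mm over their backs; the gripper's body (76 mm by 85 mm) begins 54 mm behind the grasp point. The pads swing forward as they close: fully open they stand 13 mm farther back than shut.
Start: joints at [1.105, 0.48, 1.596, -0, 1.065, -0.047], TCP at [0.264, 0.594, 0.223] pointing down, gripper open.
Joint ranges: [-2.75, 2.75], [-0.82, 2.05], [0.23, 2.67], [-1.56, 4.7], [0.09, 2.69], [-2.92, 2.92]. Speed limits (rad/s): [1.89, 1.89, 2.39, 3.01, 3.01, 3.01].

### API

Orientations are given as a unit quaternion [w, x, y, z].
In Python, from workcell import arm gives the robot as it stands. The module is installed in compiled form; this text tells all that it offers.
- The arm moves only by the shell command python3 -m pendant 'ROWS' [FORCE]. ROWS is JSON, a list of rows, each an object of numbers: "dx", "dy", "dz": the shift along the world's x, y, z in mm; "rx", "ry", "rz": the turn, a rotation vector about the world's x, y, z in degrees; "jaw": the opening, from 0 (shut) to 1 (fully open). A call has 1 to 12 rows; each row is the pose to reach, as a shift and turn from the pose commanded when the call began; what a row does not reach only later rows make up. A row lasts 1/12 s, in which the tool goes at most 41.7 mm and 7.16 degrees, less where a joint would pass 70% of its speed; a pose out of reach is approached as far as the arm can. A call with a gripper value outside its range is refused whole. The fingers move at their own pace and stop on an object; FORCE is the grip in N (left out, the last holds). Time passes only in rows, so rows that repeat a pose let the fingers close. It gives the time, the measured TCP pose, the force, the opening and the grip force at its end, in the units of the state.
- arm.read_state(): the state, without advancing time (a new reading comes with each control period).
- arm.snapshot(name): name is "side" or "top" or "wrist"; returns the picture (480x640x3 uint8, blue, green, red); there is no depth.
- arm.camera_model(name): a dict with "intrinsics" (3x3 intrinsics, pixels), "D" ([k1, k2, p1, p2, k3] as OpenCV has them; the pictures are not rectified), "pose" (4x4, takes a point from camera to world coordinates). Camera axes: x right, y down, z forward; pixel columns grow to the right and rows downward; lengths in m; the calibration is good to about 2 mm. A picture is of the moment at which its call begins: read the wrist's pose just before it. camera_model takes no time and is no camera call; for the wrist camera it gives the pose at the moment of the call.
- arm.hand_in(): hands the job in; it is judged then, once.
The state is a dict: "time": time; "joint_positions": joint angles; "dq": joint speeds; "tau": joint torques, N m; "tcp_pos": TCP position; "tcp_rot": TCP orientation; "force": force on the tool from outside, world axes, zero at the start; "moment": the same for the moment, N m; "width": opening from 0.0 (shut) to 1.0 (fully open); "finger_force": force on a finger pad.
Only numpy, scipy, OpenCV 4.12 (cv2) and the standard library are available. Lean on these libraries where they do the work, as an engineer would, in place of code of your own. Each camera call takes 0.05 s, during which the arm holds its last target. There are 200 camera calls.

### The job

The freshly turned bowl is so thin that even the gripper's lightest squeeze would crack it: without gripping or lifting it, slide it across the bench into the gap of the holding cradle, between the V-block and the sprung pad. Then push the carriage up until its pad presses the bowl squarely into the V with about 5 N, lightly but surely, so that the cradle keeps hold of it by itself. Never load the bowl with more than 10 N, and leave everything else on the bench where it is.

Things in the scene. Friction and masses are not known exactly. Their poses are not given: they have to be found in the camera images.
- bowl: thin-walled wooden bowl standing on its foot, rather straight-sided: 100 mm across at its widest (30 mm up), foot 76 mm, mouth 90 mm across, 62 mm tall, wall 4 mm, 100 to 200 g. Origin under the centre of its foot. It slides on the bench with well under 2 N. 10 N cracks it; the gripper's lightest grip is more.
- cradle: holding cradle, fixed to the bench. Origin on the bench top; +y is the clamping direction, from the carriage to the V-block; x runs across. A rail 30 mm wide, 20 mm high lies on its y axis from y = -0.26 to -0.045 m; from there to the V the bench is bare and the gap is open on both sides (+x and -x), so that the bowl can be slid in from a side.
- vblock: wooden V-block; its origin and axes are those of the cradle. Two upright faces, 55 mm high, meet at 90 degrees in a corner at x = 0, y = 0.160 m and open towards -y. The arms end at x = +-0.047 to 0.057, y = 0.113 to 0.123. The faces are waxed and slippery, so a bowl pressed in a little off-centre centres itself.
- seat (a point): on the bench, cradle x = 0, y = 0.089: where the bowl's centre is when it touches both faces of the V. Axes as the cradle.
- gap (a point): on the bench, cradle x = 0, y = 0.025: a good place for the bowl's centre in the open gap before clamping; clear of pad and V at the start. Axes as the cradle.
- carriage: metal carriage that slides on the rail along the cradle's +y, up to 150 mm, with 12 N dry friction; it stays where it is left, even against its spring. Axes as the cradle; origin at bench height under the middle of the push plate's rear (-y) face. A flat shoe reaches from y = -0.050 to 0.050, top 32 mm high; a block (44 mm wide, 60 mm high) from the plate to y = 0.050.
- plate (a point): on the carriage: middle of the rear (-y) face of its upright steel push plate, 66 mm above the bench. Plate 70 mm wide (x), 10 mm thick (y), from 30 to 102 mm above the bench. A slow push on it meets the 12 N of friction plus the pad's force: 17 N in all leaves about 5 N on the bowl. Axes as the cradle.
- block_front (a point): on the carriage: front of its block, 38 mm up, axes as the cradle. From here a screw carries the smooth sprung white pad (50 mm wide, 14 to 54 mm above the bench). The screw's setting differs each time and is not measured: the unpressed pad's face is 45 to 65 mm ahead (+y) of this point. Its spring gives 0.8 N per mm from zero, over 15 mm, then it is solid.
- gouge_a: a turning gouge lying on the bench: wooden handle 170 x 32 mm and a 160 mm steel shaft; origin under the joint of handle and shaft, x along the shaft. Bystander.
- gouge_b: a second, shorter gouge: handle 170 x 32 mm, steel shaft 130 mm; origin and axes as for gouge_a. Bystander.
- mallet: a wooden mallet lying on the bench, head 68 mm across and 100 mm long (along y), handle 170 mm along -x; origin under the head. Bystander.
- egg_cup: a finished turned egg cup with a slim stem, 60 mm across, 85 mm tall; origin under its foot. Bystander.
- wax_tin: a round metal tin 80 mm across, 45 mm tall; origin under its centre. Bystander.
- disc_blank: a solid round wooden disc 80 mm across, 35 mm thick; origin under its centre. Bystander.
- offcut: a dark wooden offcut 40 x 110 x 40 mm; origin under its centre. Bystander.
There are look-alikes about, which are no part of the job. Leave any blue or red look-alike of the bowl alone.

How it is judged:
On the way, in this order (a step that is already met when the one before it is completed fails the run):
1. the bowl stands in the cradle's gap: its centre within 25 mm of the cradle's centre line, before the pad presses it (x of bowl in the frame of cradle between -0.025 and 0.025 m and y of bowl in the frame of cradle between -0.02 and 0.1 m and contact force between carriage and bowl below 2 N), for 0.2 s.
2. the pad presses the bowl into the V (contact force between carriage and bowl between 3 and 8 N and contact force between vblock and bowl above 2 N), for 0.2 s.
At the end, for the whole second after the job is handed in: the bowl stands upright on the bench at rest in the V (centre within 6 mm of the cradle's centre line and within 9 mm of its seat along it), the V-block carries it with more than 2 N, and the pad presses on it with 3 to 8 N by itself (all of step 2 and x of bowl in the frame of cradle between -0.006 and 0.006 m and y of bowl in the frame of cradle between 0.08 and 0.098 m and height (world z) of bowl below 0.005 m and angle between bowl's own z axis and vertical below 0.06 rad and linear speed of bowl below 0.01 m/s); the robot touches nothing.
It fails at once if the robot loads the bowl with more than 10 N (contact force between any of the arm, the fingers and bowl above 10 N).
It fails at once if the pad presses the bowl with more than 10 N (contact force between carriage and bowl above 10 N).
It fails at once if the bowl is lifted off the bench by more than 15 mm (height (world z) of bowl above 0.015 m).
It fails at once if the bowl is tipped by more than 0.35 rad (angle between bowl's own z axis and vertical above 0.35 rad).
It fails at once if another thing on the bench is moved by more than 30 mm (distance of any of gouge_a, gouge_b, mallet, egg_cup, wax_tin, disc_blank, offcut from where it was at the start of the episode above 0.03 m).
It also fails if it takes over 72 s, if anything falls off the work surface, if the arm or the gripper's body presses on something with over 40 N, if the wrist force passes 120 N, or if a joint passes its speed limit or range.

## Working session

There is one attempt and no reset: what is moved stays moved. The work goes in short steps, Python scripts to look and compute and a shell command to move; the robot and the scene stay as the last step left them, time stands still between calls to the robot, and variables do not carry over. Pictures are saved under pics/ and viewed, at most 10 in all, crops included, and the job is handed in when it is done.

```bash
mkdir -p pics; python3 - <<'E'
from workcell import arm
import cv2,numpy as np
for n in("top","side"):
    cv2.imwrite(f"pics/{n}0.png",arm.snapshot(n)); m=arm.camera_model(n); print(n,np.round(m["intrinsics"],1).tolist(),m["D"],np.round(m["pose"],3).tolist())
s=arm.read_state(); print(s)
E
```

```text
top [[623.2, 0.0, 325.6], [0.0, 623.2, 234.0], [0.0, 0.0, 1.0]] [-0.0723675  0.         0.         0.         0.       ] [[-0.053, -0.977, 0.208, 0.288], [-0.999, 0.053, -0.008, 0.047], [-0.003, -0.208, -0.978, 1.417], [0.0, 0.0, 0.0, 1.0]]
side [[537.8, 0.0, 313.3], [0.0, 537.8, 238.1], [0.0, 0.0, 1.0]] [0.00310186 0.         0.         0.         0.        ] [[-0.975, -0.129, 0.18, 0.36], [-0.221, 0.489, -0.844, 1.107], [0.021, -0.863, -0.506, 0.726], [0.0, 0.0, 0.0, 1.0]]
{'time': 0.1, 'joint_positions': array([ 1.10535781e+00,  4.80772600e-01,  1.59679855e+00, -1.68907759e-05,
        1.06508093e+00, -4.65634281e-02]), 'dq': array([ 5.34632652e-04, -2.60998431e-03, -1.57949161e-03, -8.97111799e-04,
       -5.62114087e-04,  3.45060260e-05]), 'tau': array([ 5.85165599e-04, -9.52250648e+01, -4.31041431e+01, -1.87974629e-04,
        5.22432412e-03,  3.31154649e-05]), 'tcp_pos': array([0.26417695, 0.5934954 , 0.2222389 ]), 'tcp_rot': array([-1.26984767e-04,  2.07905732e-01,  9.78148724e-01, -5.14318041e-04]), 'force': array([0.07205618, 0.76151465, 1.31148396]), 'moment': array([ 0.01142449,  0.04249026, -0.00046237]), 'finger_force': 0.0, 'width': 1.0043819342371703}
```

View pics/top0.png

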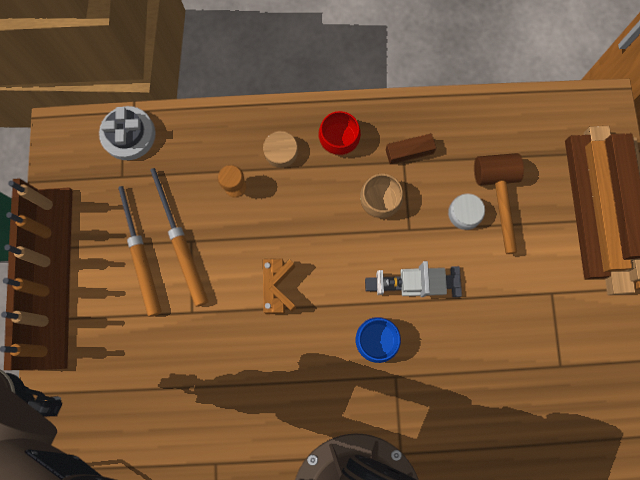

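View pics/side0.png

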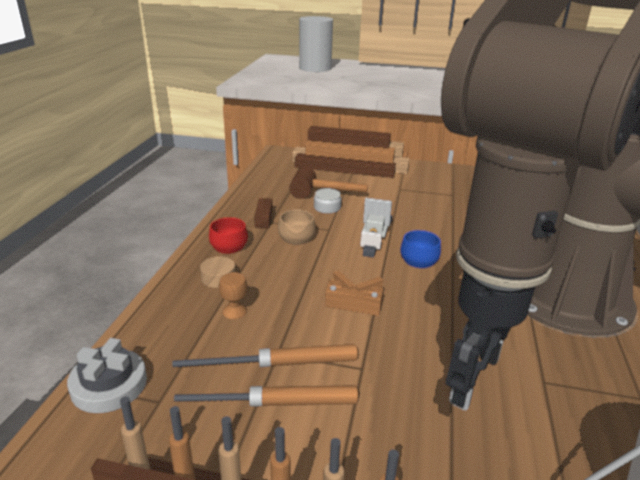

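The wanted bowl is the wooden one at top (382,196) / side (297,227). Possible confusions are the red bowl (340,132), the blue bowl (378,340), the disc blank (280,148) and the tin (467,211). The V-block is at (285,287) and opens right in the image, which is −y. The carriage plate is at about (425,280).

```bash
cat > h.py <<'E'
from workcell import arm
import cv2,numpy as np
def ray(n,px,m=None):
    m=m or arm.camera_model(n); K=np.array(m["intrinsics"]);P=np.array(m["pose"])
    u=cv2.undistortPoints(np.array([[px]],float),K,np.array(m["D"]))[0,0]
    return P[:3,3],P[:3,:3]@np.array([u[0],u[1],1])
def at(n,px,z,m=None):
    o,d=ray(n,px,m); return (o+d*(z-o[2])/d[2])
def tri(a,pa,b,pb,ma=None,mb=None):
    o1,d1=ray(a,pa,ma);o2,d2=ray(b,pb,mb)
    s=np.linalg.lstsq(np.c_[d1,-d2],o2-o1,rcond=None)[0]
    p,q=o1+s[0]*d1,o2+s[1]*d2; return (p+q)/2,np.linalg.norm(p-q)
def proj(n,X,m=None):
    m=m or arm.camera_model(n); T=np.linalg.inv(np.array(m["pose"]))
    return cv2.projectPoints(np.array(X,float).reshape(-1,3),cv2.Rodrigues(T[:3,:3])[0],T[:3,3],np.array(m["intrinsics"]),np.array(m["D"]))[0][:,0]
E
python3 - <<'E'
import cv2
a=cv2.imread("pics/top0.png");cv2.imwrite("pics/topc.png",cv2.resize(a[165:345,255:475],None,fx=3.6,fy=3.3,interpolation=cv2.INTER_CUBIC)[:600,:800])
a=cv2.imread("pics/side0.png");cv2.imwrite("pics/sidec.png",cv2.resize(a[180:330,260:460],None,fx=4,fy=4,interpolation=cv2.INTER_CUBIC))
E
```

```text
(no output)
```

View pics/topc.png

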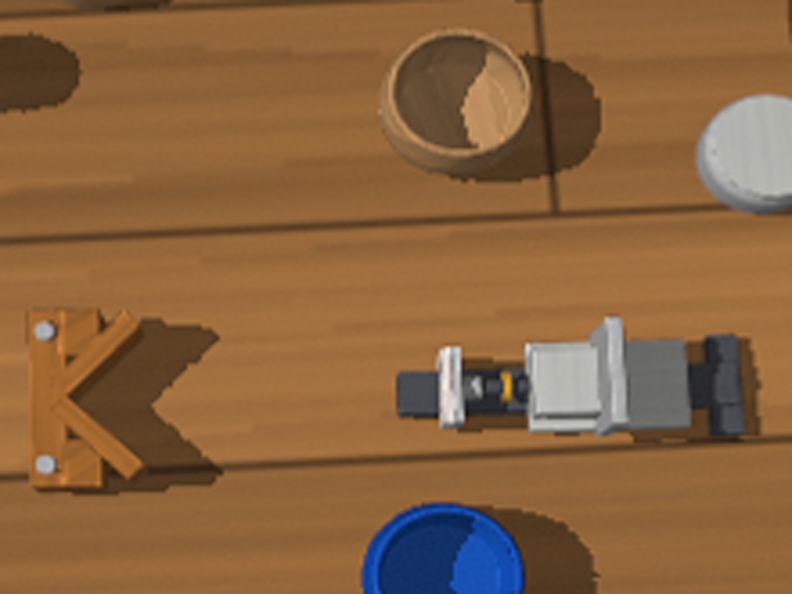

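View pics/sidec.png

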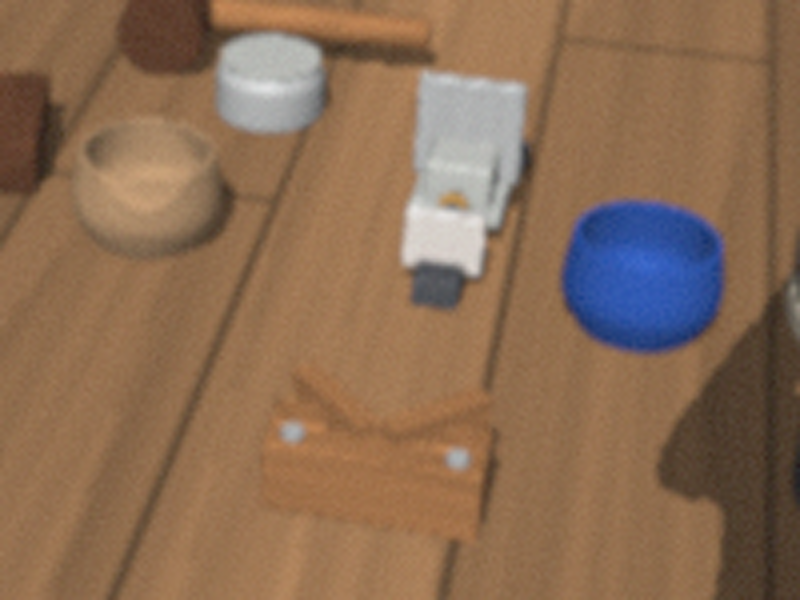

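The crops show the wooden bowl's rim centred at top (382,193.5) / side (297,220). The V's inner corner is at (274,286) / (355.5,287), and the V-block bolts are at (267,265) and (267.5,306). The plate's top rear corners are (428,261) and (429,296), and the pad is at about (378,281).

```bash
python3 - <<'E'
from h import *
np.set_printoptions(precision=4,suppress=True)
print("bowl",tri("top",(382.2,193.5),"side",(297,220)),at("top",(382.2,193.5),.062),at("side",(297,220),.062))
print("corner",tri("top",(273.9,286.2),"side",(355.5,287)),at("top",(273.9,286.2),.055))
for t,s in(((267.2,265),(333,288)),((267.5,305.9),(374.5,294.8))): print("bolt",tri("top",t,"side",s),at("top",t,.057))
for t,s in(((427.8,261.4),(365.5,198.3)),((428.9,295.9),(391.5,200.5))): print("plate",tri("top",t,"side",s),at("top",t,.102))
for t in((377,270),(376.5,294)):print("pad",at("top",t,.054))
for n,t,z in(("red",(340,130),.062),("blue",(378,338),.062),("tin",(468,209),.045),("offcut",(411,148),.04),("egg",(232,173),.085),("disc",(280,146),.035)):print(n,at("top",t,z))
E
```

```text
bowl (array([ 0.6637, -0.0974,  0.0526]), np.float64(0.0029297098514176672)) [ 0.6627 -0.0963  0.062 ] [ 0.658  -0.0801  0.062 ]
corner (array([0.4674, 0.1565, 0.0478]), np.float64(0.0004979330644976051)) [0.4667 0.156  0.055 ]
bolt (array([0.5151, 0.1698, 0.0461]), np.float64(0.0020134908038654683)) [0.5143 0.1689 0.057 ]
bolt (array([0.4244, 0.1724, 0.0462]), np.float64(0.001301273284379416)) [0.424  0.1714 0.057 ]
plate (array([ 0.4963, -0.1794,  0.0981]), np.float64(0.0007083606710801825)) [ 0.496  -0.1788  0.102 ]
plate (array([ 0.4245, -0.1747,  0.1026]), np.float64(0.00497513359141638)) [ 0.4221 -0.1747  0.102 ]
pad [ 0.4906 -0.0729  0.054 ]
pad [ 0.4375 -0.0681  0.054 ]
red [ 0.8198 -0.0101  0.062 ]
blue [ 0.3417 -0.0641  0.062 ]
tin [ 0.6205 -0.291   0.045 ]
offcut [ 0.7751 -0.1739  0.04  ]
egg [0.7222 0.2382 0.085 ]
disc [0.7983 0.1315 0.035 ]
```

```bash
python3 -m pendant '[{"dx":21,"dy":-33,"rz":-4},{"dx":42,"dy":-66,"rz":-8.5},{"dx":63,"dy":-99,"rz":-8.5},{"dx":84,"dy":-132,"rz":-8.5},{"dx":105,"dy":-165,"rz":-8.5},{"dx":126,"dy":-198,"rz":-8.5},{"dx":147,"dy":-231,"rz":-8.5},{"dx":168,"dy":-264,"rz":-8.5},{"dx":189,"dy":-297,"rz":-8.5},{"dx":210,"dy":-330,"rz":-8.5},{"dx":228,"dy":-362,"rz":-8.5},{"dx":228,"dy":-362,"rz":-8.5}]'
python3 -m pendant '[{"dx":21,"dy":-33,"jaw":0.7},{"dx":42,"dy":-66,"jaw":0.7},{"dx":63,"dy":-99,"jaw":0.7},{"dx":84,"dy":-132,"jaw":0.7},{"dx":105,"dy":-165,"jaw":0.7},{"dx":126,"dy":-198,"jaw":0.7},{"dx":147,"dy":-231,"jaw":0.7},{"dx":168,"dy":-264,"jaw":0.7},{"dx":189,"dy":-297,"jaw":0.7},{"dx":210,"dy":-330,"jaw":0.7},{"dx":228,"dy":-362,"jaw":0.7},{"dx":228,"dy":-362,"jaw":0.7}]'
python3 - <<'E'
from h import *
s=arm.read_state(); m=arm.camera_model("wrist"); cv2.imwrite("pics/w1.png",arm.snapshot("wrist"))
np.save("w1.npy",m,allow_pickle=True)
print(s["time"],s["tcp_pos"],s["tcp_rot"],s["force"],s["width"]); print(m["pose"][:3,3],m["pose"][:3,2])
for p in((387,144),(433,135),(436,147),(389,157)):print(at("top",p,.04))
for p in((390,162),(436,150)):print(at("top",p,0))
E
```

```text
0.1 [0.26417695 0.5934954  0.2222389 ] [-1.26984767e-04  2.07905732e-01  9.78148724e-01 -5.14318041e-04] [0.07205618 0.76151465 1.31148396] 1.0043819342371703
[0.18665913 0.62805336 0.37344106] [ 0.29790351 -0.13325948 -0.94524886]
[ 0.78785316 -0.11865212  0.04      ]
[ 0.80457422 -0.22837106  0.04      ]
[ 0.77454741 -0.23263212  0.04      ]
[ 0.75572505 -0.12087768  0.04      ]
[ 0.75665349 -0.12719424  0.        ]
[ 0.78109043 -0.24005127  0.        ]invalid input at $[0]: expected keys dx, dy, dz, rx, ry, rz, jaw
invalid input at $[0]: expected keys dx, dy, dz, rx, ry, rz, jaw
```

View pics/w1.png

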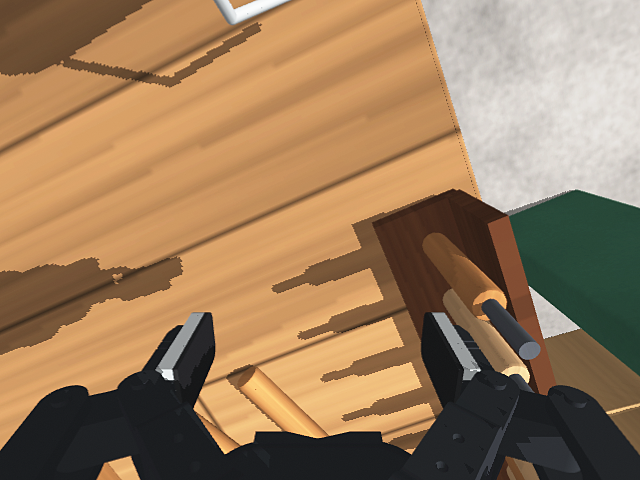

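The wrist picture was taken from the start pose: the rows were refused because every key is required. It shows only the tool rack and the fingers, so I resend with all the keys.

```bash
python3 -m pendant '[{"dx":21,"dy":-33,"dz":0,"rx":0,"ry":0,"rz":-4,"jaw":0.7},{"dx":42,"dy":-66,"dz":0,"rx":0,"ry":0,"rz":-8.5,"jaw":0.7},{"dx":63,"dy":-99,"dz":0,"rx":0,"ry":0,"rz":-8.5,"jaw":0.7},{"dx":84,"dy":-132,"dz":0,"rx":0,"ry":0,"rz":-8.5,"jaw":0.7},{"dx":105,"dy":-165,"dz":0,"rx":0,"ry":0,"rz":-8.5,"jaw":0.7},{"dx":126,"dy":-198,"dz":0,"rx":0,"ry":0,"rz":-8.5,"jaw":0.7},{"dx":147,"dy":-231,"dz":0,"rx":0,"ry":0,"rz":-8.5,"jaw":0.7},{"dx":168,"dy":-264,"dz":0,"rx":0,"ry":0,"rz":-8.5,"jaw":0.7},{"dx":189,"dy":-297,"dz":0,"rx":0,"ry":0,"rz":-8.5,"jaw":0.7},{"dx":210,"dy":-330,"dz":0,"rx":0,"ry":0,"rz":-8.5,"jaw":0.7},{"dx":228,"dy":-362,"dz":0,"rx":0,"ry":0,"rz":-8.5,"jaw":0.7},{"dx":228,"dy":-362,"dz":0,"rx":0,"ry":0,"rz":-8.5,"jaw":0.7}]' && python3 -m pendant '[{"dx":21,"dy":-33,"dz":0,"rx":0,"ry":0,"rz":0,"jaw":0.7},{"dx":42,"dy":-66,"dz":0,"rx":0,"ry":0,"rz":0,"jaw":0.7},{"dx":63,"dy":-99,"dz":0,"rx":0,"ry":0,"rz":0,"jaw":0.7},{"dx":84,"dy":-132,"dz":0,"rx":0,"ry":0,"rz":0,"jaw":0.7},{"dx":105,"dy":-165,"dz":0,"rx":0,"ry":0,"rz":0,"jaw":0.7},{"dx":126,"dy":-198,"dz":0,"rx":0,"ry":0,"rz":0,"jaw":0.7},{"dx":147,"dy":-231,"dz":0,"rx":0,"ry":0,"rz":0,"jaw":0.7},{"dx":168,"dy":-264,"dz":0,"rx":0,"ry":0,"rz":0,"jaw":0.7},{"dx":189,"dy":-297,"dz":0,"rx":0,"ry":0,"rz":0,"jaw":0.7},{"dx":210,"dy":-330,"dz":0,"rx":0,"ry":0,"rz":0,"jaw":0.7},{"dx":228,"dy":-362,"dz":0,"rx":0,"ry":0,"rz":0,"jaw":0.7},{"dx":228,"dy":-362,"dz":0,"rx":0,"ry":0,"rz":0,"jaw":0.7}]' 
python3 - <<'E'
from h import *
s=arm.read_state(); m=arm.camera_model("wrist"); cv2.imwrite("pics/w2.png",arm.snapshot("wrist"))
np.save("w2.npy",m,allow_pickle=True)
print(s["time"],s["tcp_pos"],s["tcp_rot"],s["force"],s["width"]); print(m["pose"][:3,3],m["pose"][:3,2])
E
```

```text
time: 1.15
tcp_pos: [0.495, 0.227, 0.2227]
tcp_rot: [0.001, 0.281, 0.96, -0.0]
force: [-0.3, 0.7, 0.5]
width: 0.7
finger_force: 0.0
time: 2.15
tcp_pos: [0.7226, -0.1362, 0.2219]
tcp_rot: [0.001, 0.281, 0.96, -0.001]
force: [-0.6, 0.7, 0.1]
width: 0.701
finger_force: 0.0
2.15 [ 0.72264252 -0.13623645  0.22193662] [ 8.16926730e-04  2.81418486e-01  9.59584533e-01 -7.01854942e-04] [-0.56512775  0.73653852  0.11161565] 0.7013993489761633
[ 0.65096915 -0.0903442   0.37298414] [ 0.27595593 -0.17763157 -0.94461386]
```

View pics/w2.png

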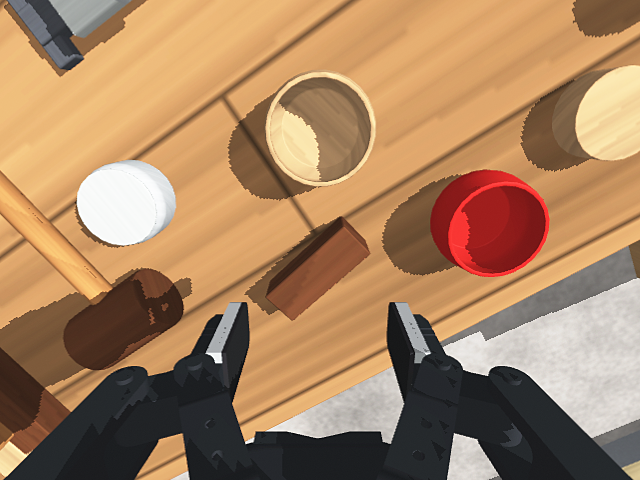

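The wrist view shows the wooden bowl's rim centred at (321,129.5). The offcut is just behind it at (318,267), with its near top corner at (342,217), and the tin is at (127,202).

```bash
python3 - <<'E'
from h import *
np.set_printoptions(precision=4,suppress=True)
m=np.load("w2.npy",allow_pickle=True).item()
print("bowl",at("wrist",(321,129.5),.062,m),tri("top",(382.2,193.5),"wrist",(321,129.5),None,m))
for p in((342,217),(266,290),(370,247),(293,318)):print("off",at("wrist",p,.04,m))
for p in((58,46),(80,62)): print(at("wrist",p,.03,m))
b=at("wrist",(321,129.5),.062,m)[:2]; g=np.array([.464,.031]); d=g-b;print(np.linalg.norm(d),d/np.linalg.norm(d),b-d/np.linalg.norm(d)*.062)
E
```

```text
bowl [ 0.6633 -0.0952  0.062 ] (array([ 0.6631, -0.0958,  0.0612]), np.float64(0.0012246633550364522))
off [ 0.7416 -0.1215  0.04  ]
off [ 0.7654 -0.2262  0.04  ]
off [ 0.7821 -0.1144  0.04  ]
off [ 0.807  -0.2214  0.04  ]
[ 0.4883 -0.2453  0.03  ]
[ 0.5072 -0.2385  0.03  ]
0.23589296980616173 [-0.8449  0.535 ] [ 0.7157 -0.1284]
```

Descending straight behind the bowl is too tight because of the offcut. Instead I push in two legs: first mostly +y, between the tin and the offcut, then −x into the gap.

```bash
python3 -m pendant '[{"dx":-8,"dy":-6,"dz":0,"rx":0,"ry":0,"rz":-7,"jaw":0.7},{"dx":-16,"dy":-12,"dz":0,"rx":0,"ry":0,"rz":-14,"jaw":0.7},{"dx":-24,"dy":-18,"dz":-20,"rx":0,"ry":0,"rz":-21,"jaw":0.7},{"dx":-32,"dy":-24,"dz":-40,"rx":0,"ry":0,"rz":-28,"jaw":0.7},{"dx":-40,"dy":-30,"dz":-60,"rx":0,"ry":0,"rz":-35,"jaw":0.7},{"dx":-40,"dy":-30,"dz":-80,"rx":0,"ry":0,"rz":-42,"jaw":0.7},{"dx":-40,"dy":-30,"dz":-100,"rx":0,"ry":0,"rz":-42,"jaw":0.7},{"dx":-40,"dy":-30,"dz":-100,"rx":0,"ry":0,"rz":-42,"jaw":0.7},{"dx":-40,"dy":-30,"dz":-100,"rx":0,"ry":0,"rz":-42,"jaw":0.7}]'
python3 - <<'E'
from h import *
s=arm.read_state();print(s["joint_positions"]); cv2.imwrite("pics/w3.png",arm.snapshot("wrist"))
E
```

```text
time: 2.95
tcp_pos: [0.6794, -0.1592, 0.1222]
tcp_rot: [-0.001, 0.605, 0.797, -0.0]
force: [0.3, 0.1, 0.4]
width: 0.701
finger_force: 0.0
[-2.73668523e-01  6.47564675e-01  1.56170496e+00  1.35515035e-04
  9.34753122e-01 -5.46013235e-01]
```

View pics/w3.png

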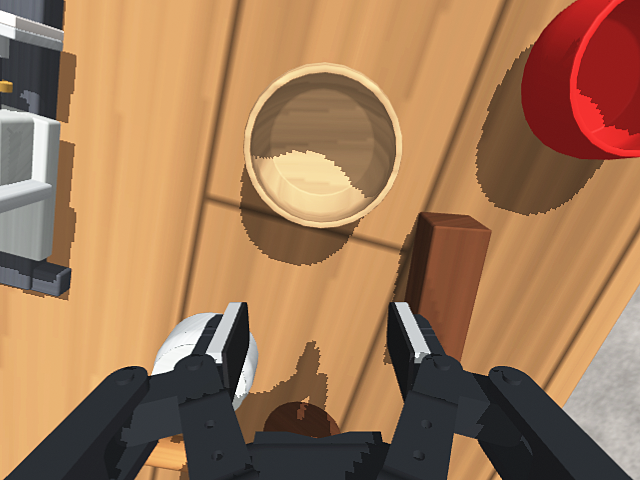

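The fingers are squarely behind the bowl (rim centre at (323,146)), with the offcut to the right and clear. I descend and make a slow first contact.

```bash
python3 -m pendant '[{"dx":0,"dy":0,"dz":-30,"rx":0,"ry":0,"rz":0,"jaw":0.7},{"dx":0,"dy":0,"dz":-60,"rx":0,"ry":0,"rz":0,"jaw":0.7},{"dx":0,"dy":0,"dz":-75,"rx":0,"ry":0,"rz":0,"jaw":0.7},{"dx":0,"dy":0,"dz":-88,"rx":0,"ry":0,"rz":0,"jaw":0.7},{"dx":0,"dy":0,"dz":-88,"rx":0,"ry":0,"rz":0,"jaw":0.7},{"dx":-1,"dy":4,"dz":-88,"rx":0,"ry":0,"rz":0,"jaw":0.7},{"dx":-2,"dy":7,"dz":-88,"rx":0,"ry":0,"rz":0,"jaw":0.7},{"dx":-2.5,"dy":9,"dz":-88,"rx":0,"ry":0,"rz":0,"jaw":0.7},{"dx":-3,"dy":11,"dz":-88,"rx":0,"ry":0,"rz":0,"jaw":0.7},{"dx":-3.5,"dy":13,"dz":-88,"rx":0,"ry":0,"rz":0,"jaw":0.7},{"dx":-4,"dy":15,"dz":-88,"rx":0,"ry":0,"rz":0,"jaw":0.7},{"dx":-5,"dy":17,"dz":-88,"rx":0,"ry":0,"rz":0,"jaw":0.7}]'
python3 -m pendant '[{"dx":-0.6,"dy":2,"dz":0,"rx":0,"ry":0,"rz":0,"jaw":0.7},{"dx":-1.1,"dy":4,"dz":0,"rx":0,"ry":0,"rz":0,"jaw":0.7},{"dx":-1.7,"dy":6,"dz":0,"rx":0,"ry":0,"rz":0,"jaw":0.7},{"dx":-2.2,"dy":8,"dz":0,"rx":0,"ry":0,"rz":0,"jaw":0.7},{"dx":-3.3,"dy":12,"dz":0,"rx":0,"ry":0,"rz":0,"jaw":0.7},{"dx":-4.5,"dy":16,"dz":0,"rx":0,"ry":0,"rz":0,"jaw":0.7},{"dx":-5.5,"dy":20,"dz":0,"rx":0,"ry":0,"rz":0,"jaw":0.7},{"dx":-6.7,"dy":24,"dz":0,"rx":0,"ry":0,"rz":0,"jaw":0.7},{"dx":-7.8,"dy":28,"dz":0,"rx":0,"ry":0,"rz":0,"jaw":0.7},{"dx":-9,"dy":32,"dz":0,"rx":0,"ry":0,"rz":0,"jaw":0.7},{"dx":-9.5,"dy":34,"dz":0,"rx":0,"ry":0,"rz":0,"jaw":0.7},{"dx":-9.5,"dy":34,"dz":0,"rx":0,"ry":0,"rz":0,"jaw":0.7}]'
cat > fb.py <<'E'
# find the wooden bowl's rim in the top view near a guess: project the rim circle, compare position by template of the first picture
from h import *
import sys
ref=cv2.imread("pics/top0.png")[172:224,357:408]
im=arm.snapshot("top"); cv2.imwrite("pics/last.png",im)
r=cv2.matchTemplate(im,ref,cv2.TM_CCOEFF_NORMED); _,v,_,l=cv2.minMaxLoc(r)
p=(l[0]+382.2-357,l[1]+193.5-172); s=arm.read_state()
print("bowl",np.round(at("top",p,.062),4),round(v,2),p,"tcp",s["tcp_pos"].round(4),"F",s["force"].round(1),"t",s["time"])
E
python3 fb.py
```

```text
time: 4.0
tcp_pos: [0.6755, -0.143, 0.0351]
tcp_rot: [0.0, 0.605, 0.796, 0.0]
force: [0.5, -1.4, 0.2]
width: 0.702
finger_force: 0.4
time: 5.0
tcp_pos: [0.6656, -0.1086, 0.0348]
tcp_rot: [-0.0, 0.605, 0.796, -0.0]
force: [0.8, -0.3, -0.5]
width: 0.696
finger_force: 0.0
bowl [0.5634 0.0712 0.062 ] 0.43 (310.20000000000005, 240.5) tcp [ 0.6657 -0.1088  0.0348] F [ 0.1 -0.4  0.2] t 5.05
```

```bash
cat > fw.py <<'E'
from h import *
t=np.linspace(0,2*np.pi,90,endpoint=False)
def fit(im,m,g,cam="wrist",R=.03):
    L=cv2.GaussianBlur(cv2.cvtColor(im,cv2.COLOR_BGR2LAB),(0,0),1).astype(float)
    G=sum(cv2.Sobel(L[...,k],-1,1,0)**2+cv2.Sobel(L[...,k],-1,0,1)**2 for k in range(3))**.5; G=np.minimum(G,60)
    def sc(x,y):
        c=np.c_[x+.045*np.cos(t),y+.045*np.sin(t),0*t+.062]; i=np.c_[x+.041*np.cos(t),y+.041*np.sin(t),0*t+.062]
        p=proj(cam,np.r_[c,i],m); return cv2.remap(G.astype(np.float32),p[:,0].astype(np.float32),p[:,1].astype(np.float32),1).mean()
    best=None
    for st,r in((.003,R),(.0005,.004)):
        o=best[1:] if best else g
        best=max((sc(x,y),x,y) for x in np.arange(o[0]-r,o[0]+r+1e-9,st) for y in np.arange(o[1]-r,o[1]+r+1e-9,st))
    return np.round(best,4)
if __name__=="__main__":
    import sys
    g=np.array(sys.argv[1:3],float); cam=sys.argv[3] if len(sys.argv)>3 else "wrist"
    s=arm.read_state(); m=arm.camera_model(cam); im=arm.snapshot(cam); cv2.imwrite("pics/last_%s.png"%cam,im)
    f=fit(im,m,g,cam); q=s["tcp_rot"]; h=np.array([q[1]**2-q[2]**2,2*q[1]*q[2]]); d=f[1:]-s["tcp_pos"][:2]
    print(cam,"bowl",f,"tcp",s["tcp_pos"].round(4),"ahead",(d@h).round(4),"left-lat",(d@[-h[1],h[0]]).round(4),"F",s["force"].round(1),"t",s["time"])
E
python3 - <<'E'
from fw import *
print(fit(cv2.imread("pics/w2.png"),np.load("w2.npy",allow_pickle=True).item(),(.66,-.09)),fit(cv2.imread("pics/top0.png"),None,(.66,-.09),"top"))
E
python3 fw.py 0.652 -0.059; python3 fw.py 0.652 -0.059 top
```

```text
[56.7089  0.664  -0.097 ] [55.8538  0.6635 -0.0985]
wrist bowl [54.7729  0.6525 -0.0635] tcp [ 0.6657 -0.1088  0.0348] ahead 0.0472 left-lat 0.0006 F [ 0.1 -0.4  0.2] t 5.05
top bowl [29.9598  0.6495 -0.035 ] tcp [ 0.6658 -0.1091  0.0348] ahead 0.0757 left-lat -0.0041 F [-0.8 -0.1  0.6] t 5.1
```

The fit agrees in both earlier views (about 2 mm), and the bowl is nestled 47 mm ahead of the TCP. Now the rest of leg 1.

```bash
python3 -m pendant '[{"dx":-0.6,"dy":2,"dz":0,"rx":0,"ry":0,"rz":0,"jaw":0.7},{"dx":-1.4,"dy":5,"dz":0,"rx":0,"ry":0,"rz":0,"jaw":0.7},{"dx":-2.5,"dy":9,"dz":0,"rx":0,"ry":0,"rz":0,"jaw":0.7},{"dx":-3.6,"dy":13,"dz":0,"rx":0,"ry":0,"rz":0,"jaw":0.7},{"dx":-4.8,"dy":17,"dz":0,"rx":0,"ry":0,"rz":0,"jaw":0.7},{"dx":-6,"dy":21,"dz":0,"rx":0,"ry":0,"rz":0,"jaw":0.7},{"dx":-7,"dy":25,"dz":0,"rx":0,"ry":0,"rz":0,"jaw":0.7},{"dx":-8,"dy":29,"dz":0,"rx":0,"ry":0,"rz":0,"jaw":0.7},{"dx":-9.2,"dy":33,"dz":0,"rx":0,"ry":0,"rz":0,"jaw":0.7},{"dx":-10.4,"dy":37,"dz":0,"rx":0,"ry":0,"rz":0,"jaw":0.7},{"dx":-11.5,"dy":41,"dz":0,"rx":0,"ry":0,"rz":0,"jaw":0.7},{"dx":-12.5,"dy":45,"dz":0,"rx":0,"ry":0,"rz":0,"jaw":0.7}]'
python3 -m pendant '[{"dx":-1.1,"dy":4,"dz":0,"rx":0,"ry":0,"rz":0,"jaw":0.7},{"dx":-2.2,"dy":8,"dz":0,"rx":0,"ry":0,"rz":0,"jaw":0.7},{"dx":-3.3,"dy":12,"dz":0,"rx":0,"ry":0,"rz":0,"jaw":0.7},{"dx":-4.5,"dy":16,"dz":0,"rx":0,"ry":0,"rz":0,"jaw":0.7},{"dx":-5.6,"dy":20,"dz":0,"rx":0,"ry":0,"rz":0,"jaw":0.7},{"dx":-6.7,"dy":24,"dz":0,"rx":0,"ry":0,"rz":0,"jaw":0.7},{"dx":-7.8,"dy":28,"dz":0,"rx":0,"ry":0,"rz":0,"jaw":0.7},{"dx":-9,"dy":32,"dz":0,"rx":0,"ry":0,"rz":0,"jaw":0.7},{"dx":-10,"dy":36,"dz":0,"rx":0,"ry":0,"rz":0,"jaw":0.7},{"dx":-11,"dy":40,"dz":0,"rx":0,"ry":0,"rz":0,"jaw":0.7},{"dx":-12,"dy":43,"dz":0,"rx":0,"ry":0,"rz":0,"jaw":0.7},{"dx":-12.5,"dy":45,"dz":0,"rx":0,"ry":0,"rz":0,"jaw":0.7}]'
python3 fw.py 0.628 0.028
```

```text
time: 6.15
tcp_pos: [0.6532, -0.0638, 0.0348]
tcp_rot: [-0.0, 0.605, 0.796, -0.0]
force: [0.3, 0.0, -0.5]
width: 0.702
finger_force: 0.3
time: 7.15
tcp_pos: [0.6406, -0.0187, 0.0348]
tcp_rot: [-0.0, 0.605, 0.796, -0.0]
force: [0.7, -0.9, 0.5]
width: 0.698
finger_force: 0.4
wrist bowl [5.44964e+01 6.28000e-01 2.60000e-02] tcp [ 0.6406 -0.0187  0.0348] ahead 0.0465 left-lat 0.0002 F [ 0.7 -0.9  0.5] t 7.15
```

Leg 1 is done. Back off, lift, go round and face −x.

```bash
python3 -m pendant '[{"dx":3,"dy":-12,"dz":0,"rx":0,"ry":0,"rz":0,"jaw":0.7},{"dx":7,"dy":-25,"dz":0,"rx":0,"ry":0,"rz":0,"jaw":0.7},{"dx":7,"dy":-25,"dz":35,"rx":0,"ry":0,"rz":0,"jaw":0.7},{"dx":7,"dy":-25,"dz":70,"rx":0,"ry":0,"rz":7,"jaw":0.7},{"dx":12,"dy":-20,"dz":90,"rx":0,"ry":0,"rz":14,"jaw":0.7},{"dx":20,"dy":-10,"dz":90,"rx":0,"ry":0,"rz":21,"jaw":0.7},{"dx":30,"dy":0,"dz":90,"rx":0,"ry":0,"rz":28,"jaw":0.7},{"dx":40,"dy":10,"dz":90,"rx":0,"ry":0,"rz":35,"jaw":0.7},{"dx":50,"dy":20,"dz":90,"rx":0,"ry":0,"rz":42,"jaw":0.7},{"dx":57,"dy":30,"dz":90,"rx":0,"ry":0,"rz":49,"jaw":0.7},{"dx":57,"dy":40,"dz":90,"rx":0,"ry":0,"rz":56,"jaw":0.7},{"dx":57,"dy":45,"dz":90,"rx":0,"ry":0,"rz":63,"jaw":0.7}]'
python3 -m pendant '[{"dx":0,"dy":0,"dz":0,"rx":0,"ry":0,"rz":7,"jaw":0.7},{"dx":0,"dy":0,"dz":0,"rx":0,"ry":0,"rz":10,"jaw":0.7},{"dx":0,"dy":0,"dz":0,"rx":0,"ry":0,"rz":10,"jaw":0.7},{"dx":0,"dy":0,"dz":0,"rx":0,"ry":0,"rz":10,"jaw":0.7}]'
python3 fw.py 0.628 0.028;python3 fw.py 0.628 0.028 top
```

```text
time: 8.2
tcp_pos: [0.6987, 0.0253, 0.1247]
tcp_rot: [0.0, 0.097, 0.995, 0.0]
force: [-0.5, 0.1, -0.4]
width: 0.698
finger_force: 0.0
time: 8.53
tcp_pos: [0.6982, 0.0246, 0.1248]
tcp_rot: [0.0, 0.015, 1.0, -0.0]
force: [-0.0, 1.1, 0.5]
width: 0.702
finger_force: 0.0
wrist bowl [5.90303e+01 6.27500e-01 2.65000e-02] tcp [0.6982 0.0246 0.1248] ahead 0.0707 left-lat 0.0002 F [-0.   1.1  0.5] t 8.5333
top bowl [9.5183 0.629  0.0615] tcp [0.6981 0.0248 0.1248] ahead 0.0701 left-lat -0.0346 F [-0.5  0.3  1.1] t 8.5833
```

```bash
python3 -m pendant '[{"dx":0,"dy":0,"dz":-30,"rx":0,"ry":0,"rz":0,"jaw":0.7},{"dx":0,"dy":0,"dz":-60,"rx":0,"ry":0,"rz":0,"jaw":0.7},{"dx":0,"dy":0,"dz":-78,"rx":0,"ry":0,"rz":0,"jaw":0.7},{"dx":0,"dy":0,"dz":-90,"rx":0,"ry":0,"rz":0,"jaw":0.7},{"dx":-6,"dy":0,"dz":-90,"rx":0,"ry":0,"rz":0,"jaw":0.7},{"dx":-12,"dy":0.5,"dz":-90,"rx":0,"ry":0,"rz":0,"jaw":0.7},{"dx":-15,"dy":0.5,"dz":-90,"rx":0,"ry":0,"rz":0,"jaw":0.7},{"dx":-17,"dy":0.5,"dz":-90,"rx":0,"ry":0,"rz":0,"jaw":0.7},{"dx":-19,"dy":0.5,"dz":-90,"rx":0,"ry":0,"rz":0,"jaw":0.7},{"dx":-21,"dy":0.5,"dz":-90,"rx":0,"ry":0,"rz":0,"jaw":0.7},{"dx":-23,"dy":0.5,"dz":-90,"rx":0,"ry":0,"rz":0,"jaw":0.7},{"dx":-25,"dy":0.5,"dz":-90,"rx":0,"ry":0,"rz":0,"jaw":0.7}]'
python3 -m pendant '[{"dx":-2,"dy":0,"dz":0,"rx":0,"ry":0,"rz":0,"jaw":0.7},{"dx":-5,"dy":0,"dz":0,"rx":0,"ry":0,"rz":0,"jaw":0.7},{"dx":-9,"dy":0,"dz":0,"rx":0,"ry":0,"rz":0,"jaw":0.7},{"dx":-13,"dy":0,"dz":0,"rx":0,"ry":0,"rz":0,"jaw":0.7},{"dx":-18,"dy":0,"dz":0,"rx":0,"ry":0,"rz":0,"jaw":0.7},{"dx":-23,"dy":0.5,"dz":0,"rx":0,"ry":0,"rz":0,"jaw":0.7},{"dx":-28,"dy":0.5,"dz":0,"rx":0,"ry":0,"rz":0,"jaw":0.7},{"dx":-33,"dy":0.5,"dz":0,"rx":0,"ry":0,"rz":0,"jaw":0.7},{"dx":-38,"dy":1,"dz":0,"rx":0,"ry":0,"rz":0,"jaw":0.7},{"dx":-43,"dy":1,"dz":0,"rx":0,"ry":0,"rz":0,"jaw":0.7},{"dx":-48,"dy":1,"dz":0,"rx":0,"ry":0,"rz":0,"jaw":0.7},{"dx":-53,"dy":1.5,"dz":0,"rx":0,"ry":0,"rz":0,"jaw":0.7}]'
python3 -m pendant '[{"dx":-5,"dy":0,"dz":0,"rx":0,"ry":0,"rz":0,"jaw":0.7},{"dx":-10,"dy":0,"dz":0,"rx":0,"ry":0,"rz":0,"jaw":0.7},{"dx":-15,"dy":0,"dz":0,"rx":0,"ry":0,"rz":0,"jaw":0.7},{"dx":-20,"dy":0,"dz":0,"rx":0,"ry":0,"rz":0,"jaw":0.7},{"dx":-25,"dy":0.5,"dz":0,"rx":0,"ry":0,"rz":0,"jaw":0.7},{"dx":-30,"dy":0.5,"dz":0,"rx":0,"ry":0,"rz":0,"jaw":0.7},{"dx":-35,"dy":0.5,"dz":0,"rx":0,"ry":0,"rz":0,"jaw":0.7},{"dx":-40,"dy":0.5,"dz":0,"rx":0,"ry":0,"rz":0,"jaw":0.7},{"dx":-44,"dy":1,"dz":0,"rx":0,"ry":0,"rz":0,"jaw":0.7},{"dx":-47,"dy":1,"dz":0,"rx":0,"ry":0,"rz":0,"jaw":0.7},{"dx":-49,"dy":1,"dz":0,"rx":0,"ry":0,"rz":0,"jaw":0.7},{"dx":-50,"dy":1,"dz":0,"rx":0,"ry":0,"rz":0,"jaw":0.7}]'
python3 fw.py 0.523 0.028
```

```text
time: 9.63
tcp_pos: [0.673, 0.0263, 0.0352]
tcp_rot: [0.0, 0.013, 1.0, -0.0]
force: [1.5, -1.0, 1.0]
width: 0.698
finger_force: 0.4
time: 10.63
tcp_pos: [0.6193, 0.0278, 0.0348]
tcp_rot: [-0.0, 0.013, 1.0, -0.0]
force: [1.4, 0.3, 0.8]
width: 0.697
finger_force: 0.7
time: 11.63
tcp_pos: [0.5696, 0.0288, 0.0348]
tcp_rot: [-0.0, 0.013, 1.0, -0.0]
force: [1.0, -0.1, 1.0]
width: 0.7
finger_force: 0.7
wrist bowl [5.5976e+01 5.2350e-01 3.0000e-02] tcp [0.5696 0.0288 0.0348] ahead 0.0461 left-lat 0.0 F [ 1.  -0.1  1. ] t 11.6333
```

```bash
python3 -m pendant '[{"dx":-3,"dy":0,"dz":0,"rx":0,"ry":0,"rz":0,"jaw":0.7},{"dx":-8,"dy":0,"dz":0,"rx":0,"ry":0,"rz":0,"jaw":0.7},{"dx":-13,"dy":0,"dz":0,"rx":0,"ry":0,"rz":0,"jaw":0.7},{"dx":-18,"dy":0,"dz":0,"rx":0,"ry":0,"rz":0,"jaw":0.7},{"dx":-24,"dy":0.5,"dz":0,"rx":0,"ry":0,"rz":0,"jaw":0.7},{"dx":-30,"dy":0.5,"dz":0,"rx":0,"ry":0,"rz":0,"jaw":0.7},{"dx":-36,"dy":0.5,"dz":0,"rx":0,"ry":0,"rz":0,"jaw":0.7},{"dx":-42,"dy":0.5,"dz":0,"rx":0,"ry":0,"rz":0,"jaw":0.7},{"dx":-47,"dy":1,"dz":0,"rx":0,"ry":0,"rz":0,"jaw":0.7},{"dx":-52,"dy":1,"dz":0,"rx":0,"ry":0,"rz":0,"jaw":0.7},{"dx":-56,"dy":1,"dz":0,"rx":0,"ry":0,"rz":0,"jaw":0.7},{"dx":-58,"dy":1,"dz":0,"rx":0,"ry":0,"rz":0,"jaw":0.7}]'
python3 -m pendant '[{"dx":-0.5,"dy":0,"dz":0,"rx":0,"ry":0,"rz":0,"jaw":0.7},{"dx":0,"dy":0,"dz":0,"rx":0,"ry":0,"rz":0,"jaw":0.7},{"dx":5,"dy":0,"dz":0,"rx":0,"ry":0,"rz":0,"jaw":0.7},{"dx":20,"dy":0,"dz":0,"rx":0,"ry":0,"rz":0,"jaw":0.7},{"dx":35,"dy":0,"dz":0,"rx":0,"ry":0,"rz":0,"jaw":0.7},{"dx":40,"dy":0,"dz":30,"rx":0,"ry":0,"rz":0,"jaw":0.7},{"dx":40,"dy":0,"dz":60,"rx":0,"ry":0,"rz":0,"jaw":0.3},{"dx":40,"dy":0,"dz":100,"rx":0,"ry":0,"rz":0,"jaw":0},{"dx":40,"dy":0,"dz":140,"rx":0,"ry":0,"rz":0,"jaw":0},{"dx":40,"dy":0,"dz":150,"rx":0,"ry":0,"rz":0,"jaw":0},{"dx":40,"dy":0,"dz":150,"rx":0,"ry":0,"rz":0,"jaw":0}]'
python3 fw.py 0.464 0.03
```

```text
time: 12.68
tcp_pos: [0.5111, 0.0298, 0.0348]
tcp_rot: [-0.0, 0.013, 1.0, -0.0]
force: [1.3, -0.5, -0.4]
width: 0.695
finger_force: 0.5
time: 13.6
tcp_pos: [0.5545, 0.0298, 0.1885]
tcp_rot: [0.003, 0.013, 1.0, 0.0]
force: [-0.4, 0.2, -0.2]
width: 0.008
finger_force: 0.0
wrist bowl [5.83732e+01 4.65000e-01 3.10000e-02] tcp [0.5545 0.0298 0.1885] ahead 0.0895 left-lat 0.0012 F [-0.4  0.2 -0.2] t 13.6
```

View pics/last_wrist.png

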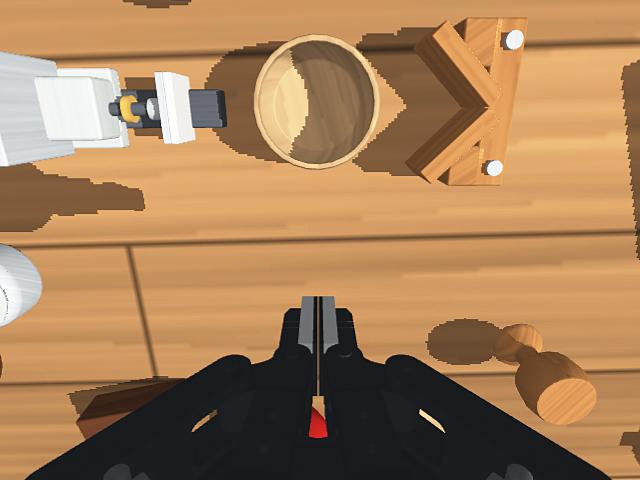

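The bowl stands in the open gap with its rim centre at (317,101). The V's inner corner is at (487,106), its bolts at (514,40) and (495,168), and the pad's front top edge runs from about (162,73) to (169,143).

```bash
python3 - <<'E'
from h import *
np.set_printoptions(precision=4,suppress=True)
m=arm.camera_model("wrist"); np.save("w4.npy",m,allow_pickle=True)
for n,p,z in(("corner",(487,106),.055),("b1",(514,40),.057),("b2",(495,168),.057),("pad",(162,73),.054),("pad",(169,143),.054),("armend_near",(408,164),.055),("armend_far",(416,45),.055)):print(n,at("wrist",p,z,m))
print(tri("top",(273.9,286.2),"wrist",(487,106),None,m), arm.read_state()["joint_positions"])
E
```

```text
corner [0.4672 0.1553 0.055 ]
b1 [0.4251 0.1676 0.057 ]
b2 [0.5118 0.1661 0.057 ]
pad [ 0.439  -0.0772  0.054 ]
pad [ 0.4871 -0.08    0.054 ]
armend_near [0.5074 0.1002 0.055 ]
armend_far [0.4262 0.1013 0.055 ]
(array([0.4671, 0.1562, 0.053 ]), np.float64(0.00020242013401449368)) [-0.0009  0.3869  1.86    0.      0.8911 -1.5456]
```

```bash
python3 -m pendant '[{"dx":-8,"dy":-20,"dz":0,"rx":0,"ry":0,"rz":-7,"jaw":0},{"dx":-16,"dy":-40,"dz":0,"rx":0,"ry":0,"rz":-14,"jaw":0},{"dx":-24,"dy":-60,"dz":0,"rx":0,"ry":0,"rz":-21,"jaw":0},{"dx":-32,"dy":-80,"dz":0,"rx":0,"ry":0,"rz":-28,"jaw":0},{"dx":-40,"dy":-100,"dz":0,"rx":0,"ry":0,"rz":-35,"jaw":0},{"dx":-48,"dy":-120,"dz":0,"rx":0,"ry":0,"rz":-42,"jaw":0},{"dx":-56,"dy":-140,"dz":0,"rx":0,"ry":0,"rz":-49,"jaw":0},{"dx":-64,"dy":-160,"dz":0,"rx":0,"ry":0,"rz":-56,"jaw":0},{"dx":-72,"dy":-180,"dz":0,"rx":0,"ry":0,"rz":-63,"jaw":0},{"dx":-80,"dy":-200,"dz":0,"rx":0,"ry":0,"rz":-70,"jaw":0},{"dx":-88,"dy":-220,"dz":0,"rx":0,"ry":0,"rz":-77,"jaw":0},{"dx":-95,"dy":-242,"dz":0,"rx":0,"ry":0,"rz":-84,"jaw":0}]'
python3 -m pendant '[{"dx":0,"dy":0,"dz":0,"rx":0,"ry":0,"rz":-6,"jaw":0},{"dx":0,"dy":0,"dz":0,"rx":0,"ry":0,"rz":-6,"jaw":0},{"dx":0,"dy":0,"dz":0,"rx":0,"ry":0,"rz":-6,"jaw":0}]'
python3 - <<'E'
from h import *
cv2.imwrite("pics/w5.png",arm.snapshot("wrist"));m=arm.camera_model("wrist")
s=arm.read_state();print(s["tcp_pos"],s["tcp_rot"])
print(proj("wrist",[[.4963,-.179,.102],[.4245,-.1757,.102],[.4595,-.177,.102]],m))
E
```

```text
time: 14.65
tcp_pos: [0.4557, -0.2126, 0.1834]
tcp_rot: [-0.001, 0.681, 0.732, -0.0]
force: [-0.6, -0.2, -0.9]
width: 0.001
finger_force: 0.0
time: 14.9
tcp_pos: [0.4563, -0.212, 0.1837]
tcp_rot: [-0.001, 0.715, 0.699, -0.0]
force: [0.5, -0.7, 0.2]
width: -0.001
finger_force: 0.0
[ 0.45657027 -0.21169061  0.18393519] [-7.46431530e-04  7.14832685e-01  6.99295106e-01 -1.71926368e-04]
[[379.00560076 196.58666969]
 [268.05418426 194.00632711]
 [322.18463431 194.79370201]]
```

View pics/w5.png

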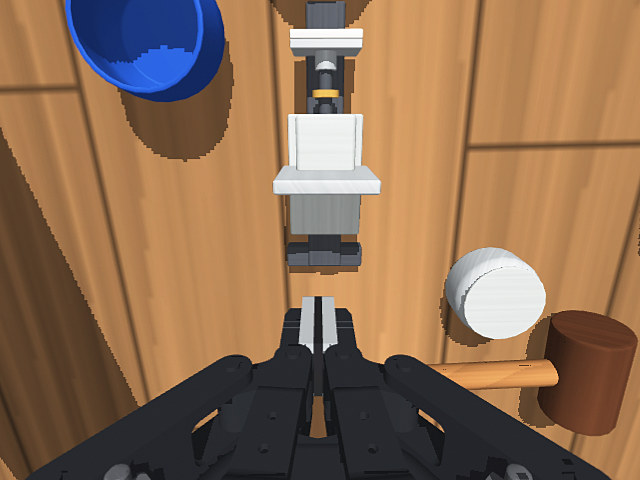

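The view shows the plate at (327,180), as projected to within about 3 mm, with the fingers behind it in line at x≈318. I shift 4 mm and descend behind the plate.

```bash
python3 -m pendant '[{"dx":2,"dy":0,"dz":-30,"rx":0,"ry":0,"rz":0,"jaw":0},{"dx":4,"dy":0,"dz":-60,"rx":0,"ry":0,"rz":0,"jaw":0},{"dx":4,"dy":0,"dz":-90,"rx":0,"ry":0,"rz":0,"jaw":0},{"dx":4,"dy":0,"dz":-110,"rx":0,"ry":0,"rz":0,"jaw":0},{"dx":4,"dy":0,"dz":-118,"rx":0,"ry":0,"rz":0,"jaw":0},{"dx":4,"dy":4,"dz":-118,"rx":0,"ry":0,"rz":0,"jaw":0},{"dx":4,"dy":9,"dz":-118,"rx":0,"ry":0,"rz":0,"jaw":0},{"dx":4,"dy":12,"dz":-118,"rx":0,"ry":0,"rz":0,"jaw":0},{"dx":4,"dy":14,"dz":-118,"rx":0,"ry":0,"rz":0,"jaw":0},{"dx":4.5,"dy":16,"dz":-118,"rx":0,"ry":0,"rz":0,"jaw":0},{"dx":4.5,"dy":18,"dz":-118,"rx":0,"ry":0,"rz":0,"jaw":0},{"dx":4.5,"dy":20,"dz":-118,"rx":0,"ry":0,"rz":0,"jaw":0}]'
python3 -m pendant '[{"dx":0,"dy":2,"dz":0,"rx":0,"ry":0,"rz":0,"jaw":0},{"dx":0,"dy":4,"dz":0,"rx":0,"ry":0,"rz":0,"jaw":0},{"dx":0,"dy":6,"dz":0,"rx":0,"ry":0,"rz":0,"jaw":0},{"dx":0,"dy":8,"dz":0,"rx":0,"ry":0,"rz":0,"jaw":0},{"dx":0,"dy":10,"dz":0,"rx":0,"ry":0,"rz":0,"jaw":0},{"dx":0,"dy":12,"dz":0,"rx":0,"ry":0,"rz":0,"jaw":0}]'
```

```text
time: 15.95
tcp_pos: [0.4617, -0.1921, 0.0673]
tcp_rot: [0.0, 0.716, 0.698, 0.0]
force: [-0.6, -0.3, 0.8]
width: -0.0
finger_force: 0.0
time: 16.45
tcp_pos: [0.4616, -0.181, 0.067]
tcp_rot: [0.001, 0.716, 0.698, -0.0]
force: [-2.9, -12.1, 1.5]
width: 0.003
finger_force: 6.1
```

```bash
python3 -m pendant '[{"dx":0,"dy":3,"dz":0,"rx":0,"ry":0,"rz":0,"jaw":0},{"dx":0,"dy":7,"dz":0,"rx":0,"ry":0,"rz":0,"jaw":0},{"dx":0.3,"dy":11,"dz":0,"rx":0,"ry":0,"rz":0,"jaw":0},{"dx":0.3,"dy":15,"dz":0,"rx":0,"ry":0,"rz":0,"jaw":0},{"dx":0.4,"dy":19,"dz":0,"rx":0,"ry":0,"rz":0,"jaw":0},{"dx":0.5,"dy":23,"dz":0,"rx":0,"ry":0,"rz":0,"jaw":0},{"dx":0.6,"dy":27,"dz":0,"rx":0,"ry":0,"rz":0,"jaw":0},{"dx":0.7,"dy":31,"dz":0,"rx":0,"ry":0,"rz":0,"jaw":0},{"dx":0.8,"dy":35,"dz":0,"rx":0,"ry":0,"rz":0,"jaw":0},{"dx":0.8,"dy":38,"dz":0,"rx":0,"ry":0,"rz":0,"jaw":0},{"dx":0.9,"dy":40,"dz":0,"rx":0,"ry":0,"rz":0,"jaw":0},{"dx":0.9,"dy":42,"dz":0,"rx":0,"ry":0,"rz":0,"jaw":0}]'
python3 fw.py 0.465 0.031
```

```text
time: 17.45
tcp_pos: [0.4625, -0.1389, 0.067]
tcp_rot: [0.001, 0.716, 0.698, -0.0]
force: [-2.6, -13.0, 2.0]
width: 0.001
finger_force: 6.1
wrist bowl [1.07717e+01 4.65500e-01 4.00000e-03] tcp [ 0.4625 -0.1389  0.067 ] ahead 0.1429 left-lat 0.0007 F [ -2.6 -13.    2. ] t 17.45
```

```bash
python3 -m pendant '[{"dx":0,"dy":2,"dz":0,"rx":0,"ry":0,"rz":0,"jaw":0},{"dx":0,"dy":4,"dz":0,"rx":0,"ry":0,"rz":0,"jaw":0},{"dx":0,"dy":6,"dz":0,"rx":0,"ry":0,"rz":0,"jaw":0},{"dx":0,"dy":8,"dz":0,"rx":0,"ry":0,"rz":0,"jaw":0},{"dx":0.2,"dy":10,"dz":0,"rx":0,"ry":0,"rz":0,"jaw":0},{"dx":0.2,"dy":12,"dz":0,"rx":0,"ry":0,"rz":0,"jaw":0},{"dx":0.3,"dy":14,"dz":0,"rx":0,"ry":0,"rz":0,"jaw":0},{"dx":0.3,"dy":16,"dz":0,"rx":0,"ry":0,"rz":0,"jaw":0},{"dx":0.4,"dy":18,"dz":0,"rx":0,"ry":0,"rz":0,"jaw":0},{"dx":0.4,"dy":20,"dz":0,"rx":0,"ry":0,"rz":0,"jaw":0},{"dx":0.5,"dy":22,"dz":0,"rx":0,"ry":0,"rz":0,"jaw":0},{"dx":0.5,"dy":24,"dz":0,"rx":0,"ry":0,"rz":0,"jaw":0}]'
python3 -m pendant '[{"dx":0,"dy":2,"dz":0,"rx":0,"ry":0,"rz":0,"jaw":0},{"dx":0,"dy":4,"dz":0,"rx":0,"ry":0,"rz":0,"jaw":0},{"dx":0,"dy":6,"dz":0,"rx":0,"ry":0,"rz":0,"jaw":0},{"dx":0.2,"dy":8,"dz":0,"rx":0,"ry":0,"rz":0,"jaw":0},{"dx":0.2,"dy":10,"dz":0,"rx":0,"ry":0,"rz":0,"jaw":0},{"dx":0.2,"dy":12,"dz":0,"rx":0,"ry":0,"rz":0,"jaw":0},{"dx":0.3,"dy":14,"dz":0,"rx":0,"ry":0,"rz":0,"jaw":0},{"dx":0.3,"dy":15,"dz":0,"rx":0,"ry":0,"rz":0,"jaw":0},{"dx":0.4,"dy":16,"dz":0,"rx":0,"ry":0,"rz":0,"jaw":0},{"dx":0.4,"dy":17,"dz":0,"rx":0,"ry":0,"rz":0,"jaw":0},{"dx":0.4,"dy":18,"dz":0,"rx":0,"ry":0,"rz":0,"jaw":0}]'
python3 fw.py 0.465 0.065; python3 fw.py 0.465 0.065 top; python3 fw.py 0.465 0.065 side
```

```text
time: 18.5
tcp_pos: [0.4631, -0.115, 0.067]
tcp_rot: [0.001, 0.716, 0.698, -0.0]
force: [-2.1, -12.7, 1.4]
width: 0.006
finger_force: 6.4
time: 19.42
tcp_pos: [0.4634, -0.097, 0.067]
tcp_rot: [0.001, 0.716, 0.698, -0.0]
force: [-1.7, -12.8, 2.5]
width: -0.004
finger_force: 6.4
wrist bowl [9.4271 0.4545 0.047 ] tcp [ 0.4634 -0.097   0.067 ] ahead 0.1437 left-lat 0.0127 F [ -1.7 -12.8   2.5] t 19.4167
top bowl [27.2388  0.462   0.04  ] tcp [ 0.4635 -0.0968  0.067 ] ahead 0.1367 left-lat 0.005 F [ -0.8 -11.3   2.1] t 19.4667
side bowl [46.0366  0.461   0.0665] tcp [ 0.4634 -0.0968  0.067 ] ahead 0.1632 left-lat 0.0066 F [ -1.2 -10.4   3.1] t 19.5167
```

```bash
python3 - <<'E'
from fw import *
print(fit(cv2.imread("pics/side0.png"),None,(.66,-.09),"side"))
E
python3 -m pendant '[{"dx":0,"dy":1.5,"dz":0,"rx":0,"ry":0,"rz":0,"jaw":0},{"dx":0,"dy":3,"dz":0,"rx":0,"ry":0,"rz":0,"jaw":0},{"dx":0,"dy":4.5,"dz":0,"rx":0,"ry":0,"rz":0,"jaw":0},{"dx":0,"dy":6,"dz":0,"rx":0,"ry":0,"rz":0,"jaw":0},{"dx":0.2,"dy":7,"dz":0,"rx":0,"ry":0,"rz":0,"jaw":0},{"dx":0.2,"dy":8,"dz":0,"rx":0,"ry":0,"rz":0,"jaw":0},{"dx":0.2,"dy":9,"dz":0,"rx":0,"ry":0,"rz":0,"jaw":0},{"dx":0.2,"dy":10,"dz":0,"rx":0,"ry":0,"rz":0,"jaw":0}]'
python3 -m pendant '[{"dx":0,"dy":1,"dz":0,"rx":0,"ry":0,"rz":0,"jaw":0},{"dx":0,"dy":2,"dz":0,"rx":0,"ry":0,"rz":0,"jaw":0},{"dx":0,"dy":3,"dz":0,"rx":0,"ry":0,"rz":0,"jaw":0},{"dx":0,"dy":4,"dz":0,"rx":0,"ry":0,"rz":0,"jaw":0}]'
python3 fw.py 0.465 0.08 side
```

```text
[39.6786  0.6855 -0.1035]
time: 20.23
tcp_pos: [0.4636, -0.0869, 0.067]
tcp_rot: [0.001, 0.716, 0.698, -0.0]
force: [-1.6, -12.4, 2.7]
width: -0.002
finger_force: 6.4
time: 20.57
tcp_pos: [0.4637, -0.0829, 0.067]
tcp_rot: [0.001, 0.716, 0.698, -0.0]
force: [-0.8, -12.9, 1.5]
width: -0.002
finger_force: 6.4
side bowl [46.6584  0.4585  0.0785] tcp [ 0.4637 -0.0829  0.067 ] ahead 0.1613 left-lat 0.0094 F [ -0.8 -12.9   1.5] t 20.5667
```

```bash
for i in 1; do python3 -m pendant '[{"dx":0,"dy":1,"dz":0,"rx":0,"ry":0,"rz":0,"jaw":0},{"dx":0,"dy":2,"dz":0,"rx":0,"ry":0,"rz":0,"jaw":0},{"dx":0,"dy":3,"dz":0,"rx":0,"ry":0,"rz":0,"jaw":0}]' | sed -n '2p;4p'; done
python3 -m pendant '[{"dx":0,"dy":0.7,"dz":0,"rx":0,"ry":0,"rz":0,"jaw":0},{"dx":0,"dy":1.4,"dz":0,"rx":0,"ry":0,"rz":0,"jaw":0},{"dx":0,"dy":2,"dz":0,"rx":0,"ry":0,"rz":0,"jaw":0}]' | sed -n '2p;4p'
python3 -m pendant '[{"dx":0,"dy":0.7,"dz":0,"rx":0,"ry":0,"rz":0,"jaw":0},{"dx":0,"dy":1.4,"dz":0,"rx":0,"ry":0,"rz":0,"jaw":0},{"dx":0,"dy":2,"dz":0,"rx":0,"ry":0,"rz":0,"jaw":0}]' | sed -n '2p;4p'
python3 fw.py 0.465 0.08 side
```

```text
tcp_pos: [0.4638, -0.08, 0.067]
force: [-0.3, -13.5, 1.3]
tcp_pos: [0.4639, -0.078, 0.067]
force: [-1.4, -14.1, 1.1]
tcp_pos: [0.4639, -0.076, 0.067]
force: [-0.2, -13.3, 0.5]
side bowl [46.4416  0.463   0.0845] tcp [ 0.4639 -0.076   0.067 ] ahead 0.1604 left-lat 0.005 F [ -0.2 -13.3   0.5] t 21.3667
```

```bash
python3 -m pendant '[{"dx":0,"dy":0.5,"dz":0,"rx":0,"ry":0,"rz":0,"jaw":0},{"dx":0,"dy":1,"dz":0,"rx":0,"ry":0,"rz":0,"jaw":0}]' | sed -n '2p;4p'
python3 -m pendant '[{"dx":0,"dy":0.5,"dz":0,"rx":0,"ry":0,"rz":0,"jaw":0},{"dx":0,"dy":1,"dz":0,"rx":0,"ry":0,"rz":0,"jaw":0}]' | sed -n '2p;4p'
python3 -m pendant '[{"dx":0,"dy":0.5,"dz":0,"rx":0,"ry":0,"rz":0,"jaw":0},{"dx":0,"dy":1,"dz":0,"rx":0,"ry":0,"rz":0,"jaw":0}]' | sed -n '2p;4p'
python3 -m pendant '[{"dx":0,"dy":0.5,"dz":0,"rx":0,"ry":0,"rz":0,"jaw":0},{"dx":0,"dy":1,"dz":0,"rx":0,"ry":0,"rz":0,"jaw":0}]' | sed -n '2p;4p'
python3 fw.py 0.465 0.083 side
```

```text
tcp_pos: [0.4639, -0.0751, 0.067]
force: [-1.5, -14.9, 1.5]
tcp_pos: [0.4639, -0.0741, 0.067]
force: [-1.3, -14.5, 1.0]
tcp_pos: [0.464, -0.0732, 0.067]
force: [-0.6, -16.2, 0.0]
tcp_pos: [0.464, -0.0722, 0.067]
force: [0.4, -16.2, 1.0]
side bowl [46.5779  0.4625  0.0865] tcp [ 0.464  -0.0722  0.067 ] ahead 0.1586 left-lat 0.0055 F [  0.4 -16.2   1. ] t 22.0833
```

```bash
python3 -m pendant '[{"dx":0,"dy":0.4,"dz":0,"rx":0,"ry":0,"rz":0,"jaw":0},{"dx":0,"dy":0.7,"dz":0,"rx":0,"ry":0,"rz":0,"jaw":0}]' | sed -n '2p;4p'
python3 -m pendant '[{"dx":0,"dy":0.3,"dz":0,"rx":0,"ry":0,"rz":0,"jaw":0},{"dx":0,"dy":0.3,"dz":0,"rx":0,"ry":0,"rz":0,"jaw":0}]' | sed -n '2p;4p'
python3 -m pendant '[{"dx":0,"dy":0,"dz":0,"rx":0,"ry":0,"rz":0,"jaw":0},{"dx":0,"dy":0,"dz":0,"rx":0,"ry":0,"rz":0,"jaw":0}]' | sed -n '2p;4p'
```

```text
tcp_pos: [0.464, -0.0716, 0.067]
force: [-0.1, -17.6, 0.5]
tcp_pos: [0.464, -0.0712, 0.067]
force: [-0.8, -16.2, 0.7]
tcp_pos: [0.464, -0.0712, 0.067]
force: [0.5, -15.8, 0.6]
```

The pad force is about 5 N (17 N total, less 12 N of friction). I back off, rise clear and check.

```bash
python3 -m pendant '[{"dx":0,"dy":-2,"dz":0,"rx":0,"ry":0,"rz":0,"jaw":0},{"dx":0,"dy":-10,"dz":0,"rx":0,"ry":0,"rz":0,"jaw":0},{"dx":0,"dy":-25,"dz":0,"rx":0,"ry":0,"rz":0,"jaw":0},{"dx":0,"dy":-30,"dz":30,"rx":0,"ry":0,"rz":0,"jaw":0},{"dx":0,"dy":-30,"dz":70,"rx":0,"ry":0,"rz":0,"jaw":0},{"dx":0,"dy":-30,"dz":110,"rx":0,"ry":0,"rz":0,"jaw":0},{"dx":0,"dy":-30,"dz":130,"rx":0,"ry":0,"rz":0,"jaw":0},{"dx":0,"dy":-30,"dz":130,"rx":0,"ry":0,"rz":0,"jaw":0},{"dx":0,"dy":-30,"dz":130,"rx":0,"ry":0,"rz":0,"jaw":0}]'
python3 fw.py 0.465 0.083 side; python3 fw.py 0.465 0.083 wrist
python3 - <<'E'
import cv2,numpy as np
a=cv2.imread("pics/last_side.png")[170:330,240:440];b=cv2.imread("pics/last_wrist.png")
cv2.imwrite("pics/fin.png",np.hstack([cv2.resize(a,(400,320)),cv2.resize(b,(400,320))]))
E
```

```text
time: 23.38
tcp_pos: [0.464, -0.1007, 0.198]
tcp_rot: [0.001, 0.716, 0.698, 0.001]
force: [-0.6, -0.0, 0.1]
width: 0.006
finger_force: 0.0
side bowl [45.9337  0.463   0.087 ] tcp [ 0.464  -0.1007  0.198 ] ahead 0.1876 left-lat 0.0059 F [-0.6 -0.   0.1] t 23.3833
wrist bowl [15.9937  0.4665  0.063 ] tcp [ 0.4631 -0.1004  0.1968] ahead 0.1634 left-lat 0.0009 F [-0.3  0.9  0.1] t 23.4333
```

View pics/fin.png

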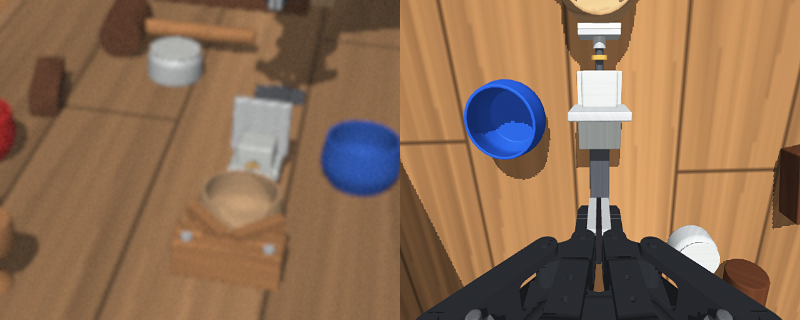

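The bowl sits upright in the V at (240,200) with the pad pressed behind it, and the bystanders are untouched. The carriage moved about 6 mm past first contact, which agrees with 5 N.

```bash
python3 -c "
from workcell import arm
print(arm.hand_in())"
```

```text
the job is handed in; nothing more can be done
None
```

I slid the bowl into the gap without gripping it, pushed the carriage up so its pad holds the bowl in the V at an estimated 5 N, and handed the job in; no verdict was shown.

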